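Slide a heat-spreader plate out over the edge and clamp it in the board vice

TASK

The flat aluminium plate lies between the rails of the raised slide tray, where fingers cannot get round it: push it along the tray until it sticks out over the front edge, without letting it fall, and pick it up by the overhanging end. Lower it flat onto the two rods of the board vice, centred across them and lengthwise between the jaws, and let go only once it rests there; then push the sliding jaw up until the plate sits snugly between both jaws. Leave the heat sink where it is.

Things in the scene. Friction and masses are not known exactly. Their poses are not given: they have to be found in the camera images.
- spreader_plate: Flat plain aluminium plate with a blue pad on top, 110 (x) x 62 (y) x 6 (z) mm, about 0.11 kg. Origin: centre of its underside; z up. It starts lying on the slide tray with its long side along the tray and must be gripped across its 62 mm width.
- slide_tray: Fixed raised plywood tray, 160 (x) x 90 (y) mm, top face 60 mm above the bench, both ends open; stands left or right of the vice. Origin on the bench under its centre; -x is its front, towards the robot. Along both long sides a rail 10 mm wide, 10 mm high (top at 70 mm); 70 mm between the rails, so the plate has about 4 mm play on each side.
- tray_front (a point): Middle of the tray's front edge on its top face (60 mm above the bench), 80 mm to the -x of the tray's centre; axes as the tray. In front of it is free space down to the bench. The plate starts with its front end 10 to 40 mm behind this edge, and would tip off with more than 55 mm of overhang.
- board_vice: Fixed aluminium board vice, 82 (x) x 222 (y) x 44 (z) mm. Origin: centre of its underside, 20 mm above the bench; y runs along its two rods, roughly away from the robot. Sliding jaw nearer the robot; end block behind it at y -89 to -71 mm, 16 mm high, then an unused knob. It stands on a 20 mm wooden foot, only 36 mm wide between its ends, so beside the rods it is free down to the bench.
- fixed_face (a point): Middle of the fixed jaw's inner face, at y = +79 mm of the vice, 47 mm above the bench. The face is 70 mm wide and goes from 36 to 58 mm above the bench.
- rods_mid (a point): Point between the vice's two rods, 55 mm from the fixed jaw's face, at the height of the rods' tops (34 mm above the bench). Axes as the vice: y along the rods. The rods are 8 mm thick and their centre lines are 48 mm apart, so that the plate overhangs them on both sides. The clamped plate's underside centre lies here.
- jaw_back (a point): Centre of the back (-y) face of the sliding jaw's upper part, 53 mm above the bench; moves with the jaw. This upright face is 70 mm wide, from 42 to 64 mm above the bench. Push here along the vice's +y to close.
- board_vice_jaw (a joint): Position of the sliding jaw (m), larger = more open; starts at 0.043 to 0.05. Slides with about 4 N friction and stays where left. The clear space between the jaws is 80 mm + this value (to the sliding jaw's foot, its foremost part, at y = -1 mm - this value), so the jaws meet both ends of the 110 mm plate at 0.030.
- heat_sink: Bystander: loose finned aluminium heat sink, 40 x 60 x 27 mm, origin under its centre; stands between the tray and the vice. Leave it alone.

How it is judged:
By the outcome, as a careful person would: the job done as asked, in the order asked, and still so for the second after the job is handed in, with the robot touching nothing.
It also fails if it takes over 64 s, if anything falls off the work surface, if the arm or the gripper's body presses on something with over 40 N, if the wrist force passes 120 N, or if a joint passes its speed limit or range.

ROBOT

A 6-joint arm with a two-finger parallel gripper is mounted at the origin on a cart in front of the work surface, level with it; the furniture and walls round the work are solid. World frame = base frame: x ahead of the robot, y to its left, z up, the work surface at z = 0. Lengths are in m, angles in rad, forces in N, time in s.
With the tool pointing down it reaches from about 0.325 to 0.775 m from the base axis. Payload 9.3 kg.
Tool frame: the origin (TCP) lies where the fingers leave the gripper's body, on its centre line; the fingertips stand 73 mm ahead of it and the grasp point (between the pads) lies 54 mm ahead of it; z points along the fingers, y is the line along which they close (so a half turn about z gives the same grasp; the last joint's range is limited). The gripper opens to 85 mm and grips with 20 to 120 N. Pads are 22 mm wide; open, the fingers measure 114 mm over their backs; the gripper's body (76 mm by 85 mm) begins 54 mm behind the grasp point. The pads swing forward as they close: fully open they stand 13 mm farther back than shut.
Start: joints at [-1.318, 0.259, 0.021, 1.334, 0, 1.418], TCP at [0.217, -0.505, 0.304] pointing down, gripper open.
Joint ranges: [-3.04, 3.04], [-0.91, 1.82], [-1.04, 1.36], [-1.92, 1.95], [-1.52, 1.45], [-3.14, 3.14]. Speed limits (rad/s): [2.22, 2.22, 2.79, 3.14, 3.14, 3.14].

INTERFACE

Orientations are given as a unit quaternion [x, y, z, w].
In Python, from plant import arm gives the robot as it stands. The module is installed in compiled form; this text tells all that it offers.
- The arm moves only by the tool apply_moves, never from a script. Its argument "increments" is a list of rows, each an object of numbers: "grip": the opening in per cent of the stroke, from 0 (shut) to 100 (fully open); "tx", "ty", "tz": the shift along the world's x, y, z in m; "wx", "wy", "wz": the turn, a rotation vector about the world's x, y, z in degrees. A call has exactly 8 rows; each row is the pose to reach, as a shift and turn from the pose commanded when the call began; what a row does not reach only later rows make up. A row lasts 1/12 s, in which the tool goes at most 41.7 mm and 7.16 degrees, less where a joint would pass 70% of its speed; a pose out of reach is approached as far as the arm can. A call with a gripper value outside its range is refused whole. The fingers move at their own pace and stop on an object; "grip_force" is the grip in N (left out, the last holds). Time passes only in rows, so rows that repeat a pose let the fingers close, or fill a call up. It gives the time, the measured TCP pose, the force, the opening and the grip force at its end, in the units of the state.
- arm.get_state(): the state, without advancing time (a new reading comes with each control period).
- arm.capture(name): name is "scene" or "top" or "wrist"; returns the picture (384x512x3 uint8, red, green, blue); there is no depth.
- arm.camera_model(name): a dict with "fov_y" (degrees; the focal length in pixels is half the picture's height over the tangent of half this angle, whatever the lens; pixels are square), "cx", "cy" (the principal point, pixels), "origin" and "orientation" of the camera in the world. Camera axes: x right, y up, looking along -z (the intrinsics and any distortion apply to the point x, -y, -z); pixel columns grow to the right and rows downward; lengths in m; the calibration is good to about 2 mm. A picture is of the moment at which its call begins: read the wrist's pose just before it. camera_model takes no time and is no camera call; for the wrist camera it gives the pose at the moment of the call.
- arm.close_job(): hands the job in; it is judged then, once.
The state is a dict: "time_s": time; "joints": joint angles; "joint_vel": joint speeds; "effort": joint torques, N m; "eef_pos": TCP position; "tool_rot": TCP orientation; "wrist_force": force on the tool from outside, world axes, zero at the start; "moment": the same for the moment, N m; "opening": opening from 0.0 (shut) to 1.0 (fully open); "grasp_force": force on a finger pad.
Only numpy, scipy, OpenCV 4.12 (cv2) and the standard library are available. Lean on these libraries where they do the work, as an engineer would, in place of code of your own. Each camera call takes 0.05 s, during which the arm holds its last target. There are 200 camera calls.

## Working session

There is one attempt and no reset: what is moved stays moved. The work goes in short steps, Python scripts to look and compute and a tool call to move; the robot and the scene stay as the last step left them, time stands still between calls to the robot, and variables do not carry over. Pictures are saved under pics/ and viewed, at most 10 in all, crops included, and the job is handed in when it is done.

Besides the shell and the picture viewer there is one more tool, called after "Request:" in YAML: its name, and indented under it one key for each argument. apply_moves: Moves the arm, as the interface text tells. Its arguments: {"type":"object","properties":{"increments":{"type":"array"},"grip_force":{"type":"number"}},"required":["increments"]}

```bash
mkdir -p pics
python3 - <<'E'
from plant import arm
import cv2,numpy as np
ims=[]
for n in("scene","top"):
    m=arm.camera_model(n);print(n,m)
    im=arm.capture(n)[:,:,::-1];cv2.imwrite(f"pics/{n}0.png",im)
print(arm.camera_model("wrist"));print(arm.get_state())
E
```

```text
scene {'fov_y': 47.271715637033026, 'cx': 257.2603730924141, 'cy': 184.45201152994397, 'origin': array([ 0.31798879, -0.49173777,  0.73010076]), 'orientation': array([ 0.32998737, -0.08896839, -0.2383305 ,  0.9090608 ])}
top {'fov_y': 44.34420225718233, 'cx': 258.6438887087859, 'cy': 192.15559014723536, 'origin': array([ 0.54906373, -0.00422445,  1.01814319]), 'orientation': array([-0.01982196,  0.01463876,  0.71482945, -0.69886454])}
{'fov_y': 69.04137990192527, 'cx': 258.7949578853546, 'cy': 190.16869372939794, 'origin': array([ 0.28056834, -0.47760714,  0.37330928]), 'orientation': array([-0.11406994,  0.07647973, -0.54494666,  0.82714693])}
{'time_s': 0.1, 'joints': array([-1.31762845e+00,  2.59152514e-01,  2.08415985e-02,  1.33371532e+00,
       -2.41675601e-06,  1.41820978e+00]), 'joint_vel': array([-0.00104826, -0.00152695,  0.00137541, -0.00059946, -0.00038645,
       -0.00031024]), 'effort': array([ 4.16630835e-03, -5.56690800e+01,  3.45073521e+01,  1.16252012e-02,
       -2.52789523e-04,  3.82659834e-06]), 'eef_pos': array([ 0.21705161, -0.5051795 ,  0.3033191 ]), 'tool_rot': array([ 9.79490723e-01,  2.01488324e-01, -3.21202858e-05, -6.14116260e-04]), 'wrist_force': array([ 0.27053867,  0.17986742, -0.51808164]), 'moment': array([ 0.00298299, -0.06355999,  0.02441687]), 'grasp_force': 0.0, 'opening': 0.9977468395032628}
```

View pics/top0.png

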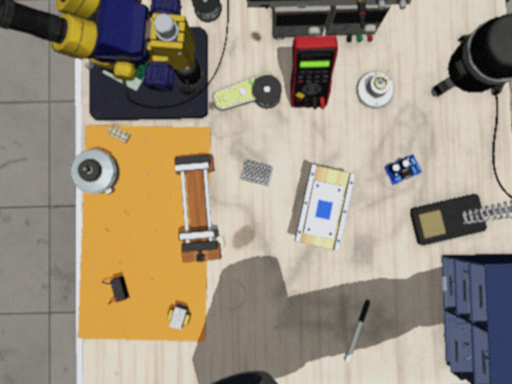

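View pics/scene0.png

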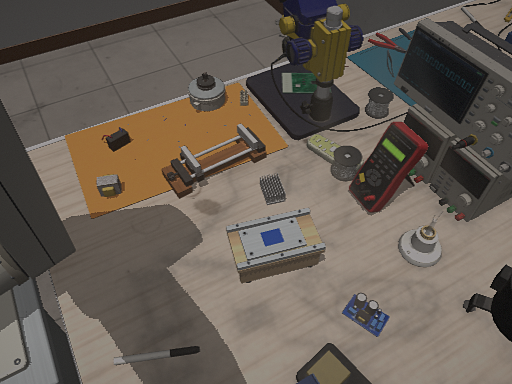

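The top view shows the tray near (325,206) with the plate's blue pad at (324,210). The vice is at x≈198, with its fixed jaw at y≈160 and its sliding jaw at y≈234. The heat sink is at (256,172). The scene view agrees. Next I'll zoom in on a crop.

```bash
cat > h.py <<'E'
from plant import arm
import cv2,numpy as np
from scipy.spatial.transform import Rotation as R
def ray(m,u,v,z):
    f=192/np.tan(np.radians(m['fov_y']/2))
    d=R.from_quat(m['orientation']).apply([(u-m['cx'])/f,-(v-m['cy'])/f,-1.])
    o=np.array(m['origin']);return o+d*(z-o[2])/d[2]
def proj(m,p):
    f=192/np.tan(np.radians(m['fov_y']/2))
    c=R.from_quat(m['orientation']).inv().apply(np.array(p,float)-m['origin'])
    return np.array([m['cx']-f*c[0]/c[2],m['cy']+f*c[1]/c[2]])
E
python3 - <<'E'
from h import *
im=cv2.imread('pics/top0.png')
c=im[140:270,165:365];cv2.imwrite('pics/c1.png',cv2.resize(c,None,fx=4,fy=4,interpolation=cv2.INTER_CUBIC))
m=arm.camera_model('top')
hsv=cv2.cvtColor(im,cv2.COLOR_BGR2HSV)
b=cv2.inRange(hsv,(105,120,80),(125,255,255));b[:,:290]=0;b[:,360:]=0;b[:180]=0;b[240:]=0
cs=max(cv2.findContours(b,0,2)[0],key=cv2.contourArea);r=cv2.minAreaRect(cs);print(r)
print('pad',ray(m,*r[0],.066))
for p in((313,165),(354,172),(338,249),(296,243)):print(p,ray(m,*p,.07))
E
```

```text
((323.5577392578125, 209.21153259277344), (13.335897445678711, 16.277639389038086), 11.309932708740234)
pad [ 0.55815633 -0.12793598  0.066     ]
(313, 165) [ 0.64776091 -0.10872511  0.07      ]
(354, 172) [ 0.63168023 -0.19088469  0.07      ]
(338, 249) [ 0.47795036 -0.15395654  0.07      ]
(296, 243) [ 0.49174199 -0.0703194   0.07      ]
```

View pics/c1.png

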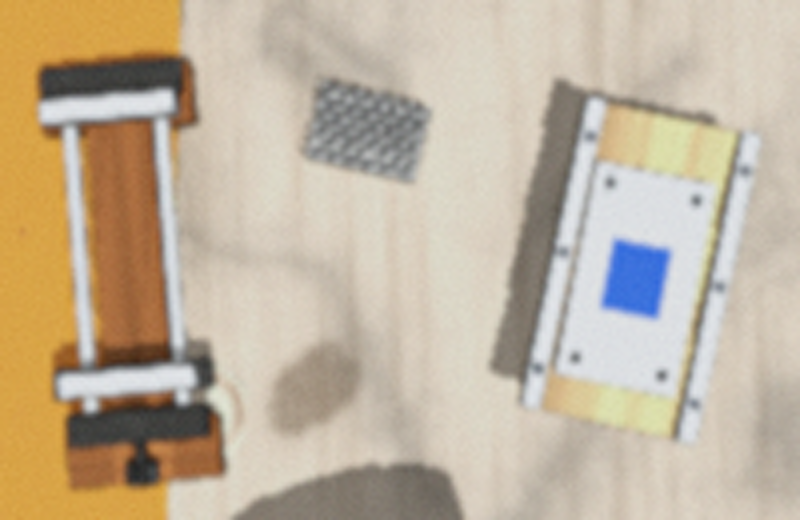

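The crop (offset 165,140, ×4) shows:
- **Tray:** outer rail corners at (586,93), (760,133), (692,442) and (523,406).
- **Plate:** (597,163), (717,183), (675,397) and (555,375).
- **Vice:** fixed jaw inner edge (40,124)–(177,109), sliding jaw back edge (58,399)–(196,387), rods (70,130)→(91,395) and (162,120)→(181,385).

Run:
```python
from h import *
m=arm.camera_model('top')
g=lambda l,z:np.array([ray(m,165+u/4,140+v/4,z)[:2] for u,v in l])
np.set_printoptions(precision=4,suppress=True)
t=g([(586,93),(760,133),(692,442),(523,406)],.07);print('tray',t.mean(0),t)
fr=(t[0]+t[1]-t[2]-t[3])/2;print('tray len ang',np.hypot(*fr),np.degrees(np.arctan2(fr[1],fr[0])))
p=g([(597,163),(717,183),(675,397),(555,375)],.066);print('plate',p.mean(0));fr=(p[0]+p[1]-p[2]-p[3])/2;print(np.hypot(*fr),np.degrees(np.arctan2(fr[1],fr[0])))
f=g([(40,124),(177,109)],.058);print('fixed',f.mean(0),f)
j=g([(58,399),(196,387)],.064);print('jawback',j.mean(0),j)
r=g([(70,130),(91,395),(162,120),(181,385)],.034);d=r[0]-r[1]+r[2]-r[3];print('rods',r,np.degrees(np.arctan2(d[1],d[0])))
s=j-f;print(np.degrees(np.arctan2(*(f[0]-f[1])[::-1])),np.degrees(np.arctan2(*(j[0]-j[1])[::-1])))
```

```text
tray [ 0.5625 -0.1306] [[ 0.6514 -0.1058]
 [ 0.6291 -0.1928]
 [ 0.475  -0.1539]
 [ 0.4947 -0.0699]]
tray len ang 0.15983074911478218 -13.54204800453876
plate [ 0.5569 -0.1288]
0.10956913453507222 -12.804977741007844
fixed [0.6463 0.1374] [[0.6432 0.1726]
 [0.6493 0.1023]]
jawback [0.5053 0.1293] [[0.5031 0.1643]
 [0.5076 0.0944]]
rods [[0.6421 0.1613]
 [0.5033 0.1523]
 [0.6462 0.1129]
 [0.5075 0.1053]] 3.403596805029347
94.9414043271743 93.6884786291721
```

Request:
apply_moves:
  increments:
    - {"tx":0.2,"ty":0.17,"wz":55,"grip":0}
    - {"tx":0.2,"ty":0.17,"wz":55,"grip":0}
    - {"tx":0.2,"ty":0.17,"wz":55,"grip":0}
    - {"tx":0.2,"ty":0.17,"wz":55,"grip":0}
    - {"tx":0.2,"ty":0.17,"wz":55,"grip":0}
    - {"tx":0.2,"ty":0.17,"wz":55,"grip":0}
    - {"tx":0.2,"ty":0.17,"wz":55,"grip":0}
    - {"tx":0.2,"ty":0.17,"wz":55,"grip":0}

```text
invalid input at $.increments[0]: expected keys grip, tx, ty, tz, wx, wy, wz
```

Request:
apply_moves:
  increments:
    - {"tx":0.212,"ty":0.19,"wz":55,"grip":0}
    - {"tx":0.212,"ty":0.19,"wz":55,"grip":0}
    - {"tx":0.212,"ty":0.19,"wz":55,"grip":0}
    - {"tx":0.212,"ty":0.19,"wz":55,"grip":0}
    - {"tx":0.212,"ty":0.19,"wz":55,"grip":0}
    - {"tx":0.212,"ty":0.19,"wz":55,"grip":0}
    - {"tx":0.212,"ty":0.19,"wz":55,"grip":0}
    - {"tx":0.212,"ty":0.19,"wz":55,"grip":0}

```text
invalid input at $.increments[0]: expected keys grip, tx, ty, tz, wx, wy, wz
```

Request:
apply_moves:
  increments:
    - {"tz":-0.12,"wz":33.5,"grip":0}
    - {"tz":-0.12,"wz":33.5,"grip":0}
    - {"tz":-0.12,"wz":33.5,"grip":0}
    - {"tz":-0.12,"wz":33.5,"grip":0}
    - {"tz":-0.12,"wz":33.5,"grip":0}
    - {"tz":-0.12,"wz":33.5,"grip":0}
    - {"tz":-0.12,"wz":33.5,"grip":0}
    - {"tz":-0.12,"wz":33.5,"grip":0}

```text
invalid input at $.increments[0]: expected keys grip, tx, ty, tz, wx, wy, wz
```

Run:
```python
from h import *
s=arm.get_state();print(s['time_s'],s['eef_pos'],s['joints'],s['opening'],R.from_quat(s['tool_rot']).as_matrix()[:,0])
m=arm.camera_model('wrist');im=arm.capture('wrist')[:,:,::-1];cv2.imwrite('pics/w1.png',im)
# predicted pixels
for p in((.6104,-.1415,.066),(.6289,-.1458,.066),(.4847,-.1123,.06)):print(proj(m,p))
```

```text
0.1 [ 0.21705161 -0.5051795   0.3033191 ] [-1.31762845e+00  2.59152514e-01  2.08415985e-02  1.33371532e+00
 -2.41675601e-06  1.41820978e+00] 0.9977468395032628 [9.18804908e-01 3.94711929e-01 1.84551469e-04]
[ -21.20631881 -600.44716622]
[  -9.86098774 -643.24259906]
[ -76.638454   -342.99480729]
```

View pics/w1.png

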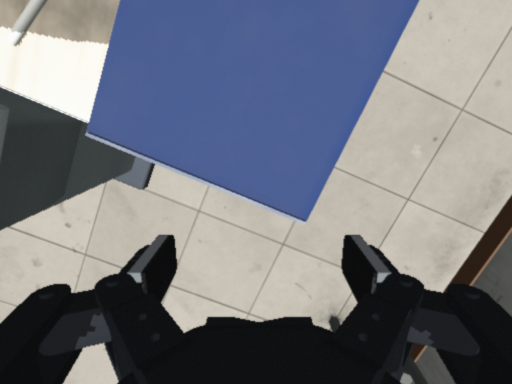

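The wrist view shows a tall blue cabinet close by, with top corners at (88,134) and (305,221). I'll check its height before moving. Every row also needs all the keys.

Run:
```python
from h import *
m=arm.camera_model('wrist');t=arm.camera_model('top')
for z in(.15,.2,.25,.3):
  a=[ray(m,*p,z) for p in((88,134),(305,221),(118,0),(418,0))]
  print(z,[x[:2].round(3) for x in a],[proj(t,x).round(0) for x in a])
im=cv2.imread('pics/top0.png')[230:384,380:512];sc=cv2.imread('pics/scene0.png')
cv2.imwrite('pics/c2.png',cv2.resize(im,None,fx=3.8,fy=3.8,interpolation=cv2.INTER_CUBIC))
```

```text
0.15 [array([ 0.211, -0.36 ]), array([ 0.213, -0.549]), array([ 0.31 , -0.357]), array([ 0.393, -0.55 ])] [array([464., 398.]), array([570., 396.]), array([460., 343.]), array([565., 295.])]
0.2 [array([ 0.227, -0.387]), array([ 0.228, -0.533]), array([ 0.304, -0.384]), array([ 0.368, -0.534])] [array([492., 400.]), array([579., 398.]), array([489., 354.]), array([575., 315.])]
0.25 [array([ 0.242, -0.413]), array([ 0.243, -0.517]), array([ 0.297, -0.411]), array([ 0.342, -0.517])] [array([524., 402.]), array([589., 401.]), array([521., 367.]), array([586., 337.])]
0.3 [array([ 0.258, -0.439]), array([ 0.258, -0.501]), array([ 0.29 , -0.438]), array([ 0.317, -0.501])] [array([559., 405.]), array([601., 404.]), array([558., 382.]), array([599., 363.])]
```

View pics/c2.png

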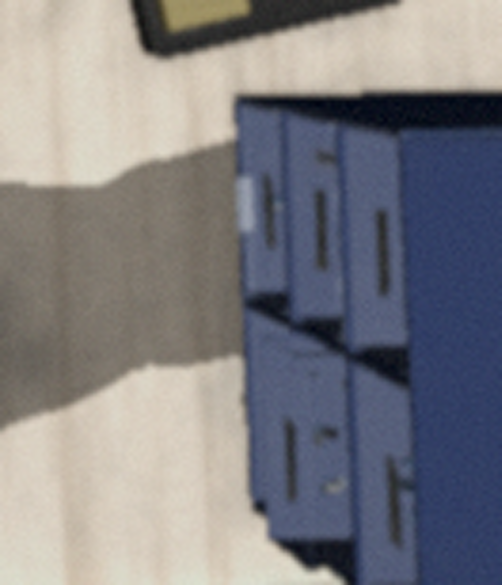

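The cabinet top is at z≈0.20 (crop edge x≈410, which is px 488), and the fingertips are at 0.23. I'll rise a little first, then cross.

Request:
apply_moves:
  increments:
    - {"tx":0,"ty":0,"tz":0.03,"wx":0,"wy":0,"wz":7,"grip":100}
    - {"tx":0.03,"ty":0.025,"tz":0.04,"wx":0,"wy":0,"wz":14,"grip":0}
    - {"tx":0.06,"ty":0.05,"tz":0.04,"wx":0,"wy":0,"wz":21,"grip":0}
    - {"tx":0.09,"ty":0.075,"tz":0.04,"wx":0,"wy":0,"wz":28,"grip":0}
    - {"tx":0.12,"ty":0.1,"tz":0.04,"wx":0,"wy":0,"wz":35,"grip":0}
    - {"tx":0.15,"ty":0.125,"tz":0.04,"wx":0,"wy":0,"wz":42,"grip":0}
    - {"tx":0.18,"ty":0.15,"tz":0.04,"wx":0,"wy":0,"wz":49,"grip":0}
    - {"tx":0.21,"ty":0.175,"tz":0.04,"wx":0,"wy":0,"wz":56,"grip":0}

```text
time_s: 0.82
eef_pos: [0.4282, -0.3288, 0.3438]
tool_rot: [0.768, 0.64, 0.0, -0.0]
wrist_force: [0.5, -1.4, -0.0]
opening: 0.01
grasp_force: 0.0
```

Request:
apply_moves:
  increments:
    - {"tx":0.03,"ty":0.027,"tz":0,"wx":0,"wy":0,"wz":7,"grip":0}
    - {"tx":0.06,"ty":0.054,"tz":0,"wx":0,"wy":0,"wz":14,"grip":0}
    - {"tx":0.09,"ty":0.081,"tz":0,"wx":0,"wy":0,"wz":21,"grip":0}
    - {"tx":0.12,"ty":0.108,"tz":0,"wx":0,"wy":0,"wz":28,"grip":0}
    - {"tx":0.15,"ty":0.135,"tz":-0.02,"wx":0,"wy":0,"wz":35,"grip":0}
    - {"tx":0.18,"ty":0.16,"tz":-0.05,"wx":0,"wy":0,"wz":42,"grip":0}
    - {"tx":0.202,"ty":0.184,"tz":-0.08,"wx":0,"wy":0,"wz":49,"grip":0}
    - {"tx":0.202,"ty":0.184,"tz":-0.1,"wx":0,"wy":0,"wz":56,"grip":0}

```text
time_s: 1.48
eef_pos: [0.6315, -0.1431, 0.2423]
tool_rot: [0.377, 0.926, 0.0, 0.0]
wrist_force: [-0.8, 0.3, -0.3]
opening: 0.001
grasp_force: 0.0
```

Request:
apply_moves:
  increments:
    - {"tx":0,"ty":0,"tz":-0.01,"wx":0,"wy":0,"wz":7,"grip":0}
    - {"tx":0,"ty":0,"tz":-0.02,"wx":0,"wy":0,"wz":14,"grip":0}
    - {"tx":0,"ty":0,"tz":-0.03,"wx":0,"wy":0,"wz":21,"grip":0}
    - {"tx":0,"ty":0,"tz":-0.04,"wx":0,"wy":0,"wz":28,"grip":0}
    - {"tx":0,"ty":0,"tz":-0.05,"wx":0,"wy":0,"wz":31.5,"grip":0}
    - {"tx":0,"ty":0,"tz":-0.05,"wx":0,"wy":0,"wz":31.5,"grip":0}
    - {"tx":0,"ty":0,"tz":-0.05,"wx":0,"wy":0,"wz":31.5,"grip":0}
    - {"tx":0,"ty":0,"tz":-0.05,"wx":0,"wy":0,"wz":31.5,"grip":0}

```text
time_s: 2.15
eef_pos: [0.6293, -0.1464, 0.1943]
tool_rot: [0.117, 0.993, -0.0, 0.0]
wrist_force: [1.1, 0.9, 0.3]
opening: 0.0
grasp_force: 0.0
```

Run:
```python
from h import *
s=arm.get_state();print(s['time_s'],s['eef_pos'],s['joints'],s['opening'],R.from_quat(s['tool_rot']).as_matrix()[:,0])
m=arm.camera_model('wrist');im=arm.capture('wrist')[:,:,::-1];cv2.imwrite('pics/w2.png',im)
for p in((.6104,-.1415,.066),(.6289,-.1458,.066),(.4847,-.1123,.06)):print(proj(m,p))
```

```text
2.15 [ 0.62925639 -0.1464147   0.19433598] [-3.58367830e-01  4.67139317e-01  5.84363545e-02  1.16175225e+00
 -1.68934341e-05 -1.24727198e-01] 0.0002655401837959961 [-9.72829909e-01  2.31520745e-01 -3.36366504e-04]
[258.57744326 181.61576647]
[258.72652906 206.19485064]
[257.34102344 -20.53072548]
```

View pics/w2.png

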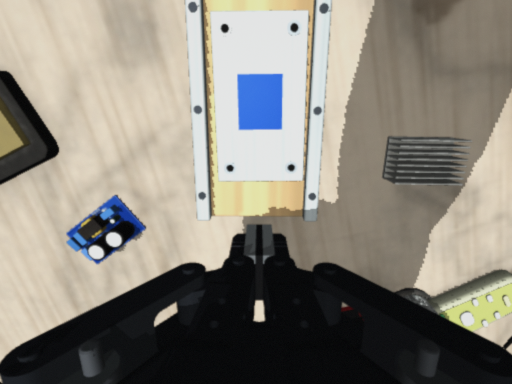

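The wrist view confirms the estimate: the plate's rear edge is at row 181 (predicted 181.6) and the plate is centred at column 260. The finger is behind it, at columns 246–272. Lowering now.

Request:
apply_moves:
  increments:
    - {"tx":0,"ty":0,"tz":-0.02,"wx":0,"wy":0,"wz":0,"grip":0}
    - {"tx":0,"ty":0,"tz":-0.035,"wx":0,"wy":0,"wz":0,"grip":0}
    - {"tx":0,"ty":0,"tz":-0.045,"wx":0,"wy":0,"wz":0,"grip":0}
    - {"tx":0,"ty":0,"tz":-0.051,"wx":0,"wy":0,"wz":0,"grip":0}
    - {"tx":0,"ty":0,"tz":-0.055,"wx":0,"wy":0,"wz":0,"grip":0}
    - {"tx":0,"ty":0,"tz":-0.057,"wx":0,"wy":0,"wz":0,"grip":0}
    - {"tx":0,"ty":0,"tz":-0.059,"wx":0,"wy":0,"wz":0,"grip":0}
    - {"tx":0,"ty":0,"tz":-0.059,"wx":0,"wy":0,"wz":0,"grip":0}

```text
time_s: 2.87
eef_pos: [0.6293, -0.1464, 0.1351]
tool_rot: [0.115, 0.993, -0.0, 0.0]
wrist_force: [-0.3, 0.5, -0.1]
opening: -0.002
grasp_force: 0.0
```

Request:
apply_moves:
  increments:
    - {"tx":-0.0058,"ty":0.0014,"tz":0,"wx":0,"wy":0,"wz":0,"grip":0}
    - {"tx":-0.0117,"ty":0.0028,"tz":0,"wx":0,"wy":0,"wz":0,"grip":0}
    - {"tx":-0.0175,"ty":0.0041,"tz":0,"wx":0,"wy":0,"wz":0,"grip":0}
    - {"tx":-0.0233,"ty":0.0055,"tz":0,"wx":0,"wy":0,"wz":0,"grip":0}
    - {"tx":-0.0292,"ty":0.0069,"tz":0,"wx":0,"wy":0,"wz":0,"grip":0}
    - {"tx":-0.035,"ty":0.0083,"tz":0,"wx":0,"wy":0,"wz":0,"grip":0}
    - {"tx":-0.0408,"ty":0.0097,"tz":0,"wx":0,"wy":0,"wz":0,"grip":0}
    - {"tx":-0.0437,"ty":0.0103,"tz":0,"wx":0,"wy":0,"wz":0,"grip":0}

```text
time_s: 3.53
eef_pos: [0.5846, -0.1358, 0.1351]
tool_rot: [0.115, 0.993, -0.0, 0.0]
wrist_force: [2.5, 0.5, 0.7]
opening: -0.001
grasp_force: 0.5
```

```bash
cat >> h.py <<'E'
def pad(cam='top'):
    m=arm.camera_model(cam);im=arm.capture(cam)[:,:,::-1]
    b=cv2.inRange(cv2.cvtColor(im,cv2.COLOR_BGR2HSV),(105,120,80),(125,255,255))
    out=[]
    for c in cv2.findContours(b,0,2)[0]:
        r=cv2.minAreaRect(c)
        if cam=='wrist' and cv2.contourArea(c)>200 or 60<cv2.contourArea(c)<500: out.append((r[0],r[1],r[2],ray(m,*r[0],.066).round(4)))
    return im,out
E
python3 - <<'E'
from h import *
im,o=pad();cv2.imwrite('pics/t2.png',im)
im2,o2=pad('wrist');cv2.imwrite('pics/w3.png',im2)
for x in o:print('top',x)
for x in o2:print('wr',x)
print(arm.get_state()['eef_pos'])
E
```

```text
top ((157.73001098632812, 75.3899917602539), (21.354625701904297, 18.10193634033203), 8.130102157592773, array([0.8401, 0.2039, 0.066 ]))
wr ((37.459022521972656, 327.0491638183594), (16.644794464111328, 6.657918453216553), 39.80556869506836, array([ 0.6081, -0.2772,  0.066 ]))
wr ((72.26602935791016, 302.6620178222656), (38.70627212524414, 77.34929656982422), 55.304840087890625, array([ 0.5969, -0.25  ,  0.066 ]))
wr ((262.0, 116.0), (76.0, 62.0), 90.0, array([ 0.5198, -0.1184,  0.066 ]))
[ 0.58481013 -0.13587262  0.13504522]
```

Request:
apply_moves:
  increments:
    - {"tx":-0.0035,"ty":0.0008,"tz":0,"wx":0,"wy":0,"wz":0,"grip":0}
    - {"tx":-0.007,"ty":0.0017,"tz":0,"wx":0,"wy":0,"wz":0,"grip":0}
    - {"tx":-0.0105,"ty":0.0025,"tz":0,"wx":0,"wy":0,"wz":0,"grip":0}
    - {"tx":-0.014,"ty":0.0033,"tz":0,"wx":0,"wy":0,"wz":0,"grip":0}
    - {"tx":-0.0175,"ty":0.0041,"tz":0,"wx":0,"wy":0,"wz":0,"grip":0}
    - {"tx":-0.02,"ty":0.0047,"tz":0,"wx":0,"wy":0,"wz":0,"grip":0}
    - {"tx":-0.0214,"ty":0.0051,"tz":0,"wx":0,"wy":0,"wz":0,"grip":0}
    - {"tx":-0.0214,"ty":0.0051,"tz":0,"wx":0,"wy":0,"wz":0,"grip":0}

```text
time_s: 4.3
eef_pos: [0.5635, -0.1308, 0.1348]
tool_rot: [0.115, 0.993, 0.0, -0.0]
wrist_force: [0.5, -0.3, -0.5]
opening: -0.004
grasp_force: 0.0
```

Request:
apply_moves:
  increments:
    - {"tx":0.01,"ty":-0.0024,"tz":0,"wx":0,"wy":0,"wz":0,"grip":0}
    - {"tx":0.01,"ty":-0.0024,"tz":0.02,"wx":0,"wy":0,"wz":0,"grip":0}
    - {"tx":0.01,"ty":-0.0024,"tz":0.05,"wx":0,"wy":0,"wz":0,"grip":0}
    - {"tx":0.01,"ty":-0.0024,"tz":0.08,"wx":0,"wy":0,"wz":0,"grip":100}
    - {"tx":-0.02,"ty":0.005,"tz":0.09,"wx":0,"wy":0,"wz":0,"grip":100}
    - {"tx":-0.04,"ty":0.01,"tz":0.09,"wx":0,"wy":0,"wz":0,"grip":100}
    - {"tx":-0.05,"ty":0.012,"tz":0.09,"wx":0,"wy":0,"wz":0,"grip":100}
    - {"tx":-0.05,"ty":0.012,"tz":0.09,"wx":0,"wy":0,"wz":0,"grip":100}

```text
time_s: 4.97
eef_pos: [0.5123, -0.1184, 0.2251]
tool_rot: [0.115, 0.993, 0.0, -0.0]
wrist_force: [0.8, -0.3, 0.4]
opening: 0.709
grasp_force: 0.0
```

Run:
```python
from h import *
s=arm.get_state();print(s['eef_pos'],s['wrist_force'],R.from_quat(s['tool_rot']).as_matrix()[:,0])
m=arm.camera_model('wrist')
im2,o2=pad('wrist');cv2.imwrite('pics/w4.png',im2)
for x in o2:print('wr',x)
print(proj(m,(.4847,-.1123,.06)))
```

```text
[ 0.51230302 -0.11837437  0.22510351] [ 0.76177281 -0.33932508  0.37188945] [-9.73373025e-01  2.29225846e-01  6.82792520e-04]
wr ((260.0, 179.0), (34.0, 40.0), 0.0, array([ 0.4988, -0.1135,  0.066 ]))
[257.59229502 161.28577714]
```

View pics/w4.png

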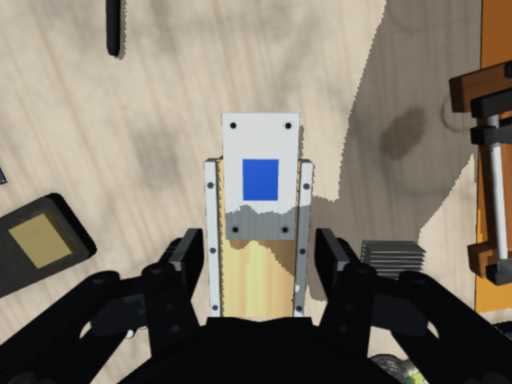

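The plate sticks out by about 41 mm: its front edge is at row 112 (cols 222–299), the tray front at row 160 and the plate's rear at row 240. It lies straight. I'll compute the grasp point.

Run:
```python
from h import *
m=arm.camera_model('wrist')
a=ray(m,260.5,112,.066);b=ray(m,259.5,241,.066);print(a,b,np.hypot(*(a-b)[:2]),np.degrees(np.arctan2(*(b-a)[1::-1])))
u=(b-a)/np.linalg.norm(b-a);g=a+.014*u;print('grasp',g,'delta',g-arm.get_state()['eef_pos'],'tray front',ray(m,259,160,.07))
print(ray(m,222,112,.066),ray(m,299,112,.066))
```

```text
[ 0.44731165 -0.10119957  0.066     ] [ 0.55572454 -0.12752968  0.066     ] 0.11156446600084008 -13.651052715464216
grasp [ 0.46091616 -0.10450368  0.066     ] delta [-0.0526316   0.01435174 -0.15897103] tray front [ 0.48357997 -0.11097772  0.07      ]
[ 0.44032548 -0.13078827  0.066     ] [ 0.45429895 -0.07160605  0.066     ]
```

Request:
apply_moves:
  increments:
    - {"tx":-0.0257,"ty":0.007,"tz":0,"wx":0,"wy":0,"wz":0,"grip":100}
    - {"tx":-0.0513,"ty":0.014,"tz":0,"wx":0,"wy":0,"wz":0,"grip":100}
    - {"tx":-0.0513,"ty":0.014,"tz":-0.03,"wx":0,"wy":0,"wz":0,"grip":100}
    - {"tx":-0.0513,"ty":0.014,"tz":-0.06,"wx":0,"wy":0,"wz":0,"grip":100}
    - {"tx":-0.0513,"ty":0.014,"tz":-0.085,"wx":0,"wy":0,"wz":0,"grip":100}
    - {"tx":-0.0513,"ty":0.014,"tz":-0.105,"wx":0,"wy":0,"wz":0,"grip":100}
    - {"tx":-0.0513,"ty":0.014,"tz":-0.113,"wx":0,"wy":0,"wz":0,"grip":100}
    - {"tx":-0.0513,"ty":0.014,"tz":-0.113,"wx":0,"wy":0,"wz":0,"grip":100}

```text
time_s: 5.68
eef_pos: [0.4626, -0.1049, 0.1099]
tool_rot: [0.115, 0.993, 0.001, -0.002]
wrist_force: [-0.6, -0.8, 0.9]
opening: 1.002
grasp_force: 0.0
```

Request:
apply_moves:
  increments:
    - {"tx":0,"ty":0,"tz":0,"wx":0,"wy":0,"wz":0,"grip":40}
    - {"tx":0,"ty":0,"tz":0,"wx":0,"wy":0,"wz":0,"grip":40}
    - {"tx":0,"ty":0,"tz":0,"wx":0,"wy":0,"wz":0,"grip":40}
    - {"tx":0,"ty":0,"tz":0,"wx":0,"wy":0,"wz":0,"grip":40}
    - {"tx":0,"ty":0,"tz":0,"wx":0,"wy":0,"wz":0,"grip":40}
    - {"tx":0,"ty":0,"tz":0,"wx":0,"wy":0,"wz":0,"grip":40}
    - {"tx":0,"ty":0,"tz":0,"wx":0,"wy":0,"wz":0,"grip":40}
    - {"tx":0,"ty":0,"tz":0,"wx":0,"wy":0,"wz":0,"grip":40}
  grip_force: 70

```text
time_s: 6.35
eef_pos: [0.4635, -0.1053, 0.1131]
tool_rot: [0.115, 0.993, -0.0, 0.001]
wrist_force: [0.4, -1.0, 7.4]
opening: 0.704
grasp_force: 74.4
```

Run:
```python
from h import *
s=arm.get_state();print(s['time_s'],s['eef_pos'],s['wrist_force'],s['opening'],s['grasp_force'])
m=arm.camera_model('wrist')
im2,o2=pad('wrist');cv2.imwrite('pics/w5.png',im2);cv2.imwrite('pics/s5.png',arm.capture('scene')[:,:,::-1])
for x in o2:print('wr',x)
```

```text
6.35 [ 0.46352243 -0.10527992  0.11305341] [ 0.40491806 -0.95831198  7.36508212] 0.703960937987438 74.39868450164795
wr ((258.5, 309.0), (22.0, 59.0), 90.0, array([ 0.4883, -0.1108,  0.066 ]))
```

Request:
apply_moves:
  increments:
    - {"tx":0,"ty":0,"tz":0.005,"wx":0,"wy":0,"wz":0,"grip":40}
    - {"tx":0,"ty":0,"tz":0.015,"wx":0,"wy":0,"wz":0,"grip":40}
    - {"tx":0,"ty":0,"tz":0.03,"wx":0,"wy":0,"wz":0,"grip":40}
    - {"tx":0,"ty":0,"tz":0.05,"wx":0,"wy":0,"wz":0,"grip":40}
    - {"tx":0,"ty":0,"tz":0.07,"wx":0,"wy":0,"wz":0,"grip":40}
    - {"tx":0,"ty":0,"tz":0.085,"wx":0,"wy":0,"wz":0,"grip":40}
    - {"tx":0,"ty":0,"tz":0.09,"wx":0,"wy":0,"wz":0,"grip":40}
    - {"tx":0,"ty":0,"tz":0.09,"wx":0,"wy":0,"wz":0,"grip":40}

```text
time_s: 7.12
eef_pos: [0.463, -0.105, 0.2031]
tool_rot: [0.115, 0.993, -0.0, 0.001]
wrist_force: [0.6, -0.0, -1.1]
opening: 0.704
grasp_force: 75.5
```

Run:
```python
from h import *
s=arm.get_state();print(s['time_s'],s['eef_pos'],s['wrist_force'],s['moment'],s['opening'],s['grasp_force'])
a=arm.capture('wrist')[:,:,::-1];b=arm.capture('scene')[:,:,::-1]
b=cv2.resize(b[150:342,150:406],(512,384),interpolation=cv2.INTER_CUBIC)
cv2.imwrite('pics/ws6.png',cv2.resize(np.hstack([a,b]),(800,300)))
cv2.imwrite('pics/w6.png',a)
```

```text
7.1167 [ 0.46301926 -0.10503015  0.2031067 ] [ 6.31757458e-01 -7.83143906e-04 -1.09850344e+00] [-0.0248671   0.03181166 -0.0121917 ] 0.7038961127752384 75.53076982498169
```

View pics/ws6.png

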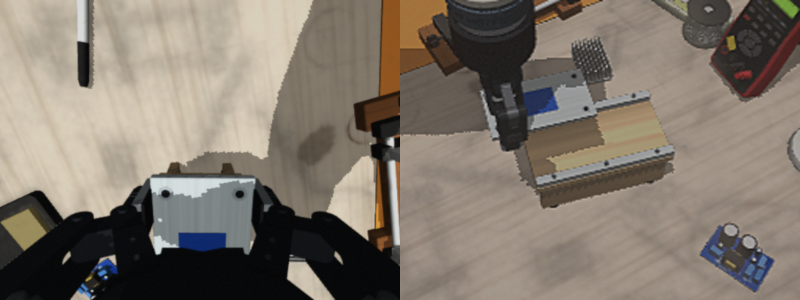

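The plate is held and looks flat. In wrist pixels its front edge is at row ≈226, cols ≈195–322. I'll compute the placing shift.

Run:
```python
from h import *
s=arm.get_state();m=arm.camera_model('wrist');t=s['eef_pos']
im=cv2.imread('pics/w6.png');g=cv2.cvtColor(im,cv2.COLOR_BGR2GRAY)
print([int(x) for x in g[215:240,258]]);print([int(x) for x in g[232,185:210]],[int(x) for x in g[232,310:335]])
z=t[2]-.0473
l,r=ray(m,195,226,z),ray(m,322,226,z);f=(l+r)/2
X=R.from_quat(s['tool_rot']).as_matrix()
print('front in tool',X.T@(f-t),'width',np.linalg.norm(l-r))
```

```text
[112, 113, 114, 115, 114, 105, 79, 60, 62, 67, 66, 64, 112, 180, 211, 219, 220, 220, 220, 220, 220, 220, 220, 219, 221]
[147, 91, 64, 61, 61, 60, 74, 163, 206, 216, 219, 219, 218, 218, 218, 217, 218, 219, 218, 217, 215, 213, 214, 217, 218] [216, 215, 212, 212, 210, 199, 191, 188, 188, 188, 161, 142, 140, 146, 193, 203, 158, 88, 51, 47, 48, 52, 72, 108, 120]
front in tool [0.01898026 0.00041814 0.04731202] width 0.057515189056027136
```

Request:
apply_moves:
  increments:
    - {"tx":0.01,"ty":0.027,"tz":0,"wx":0,"wy":0,"wz":2,"grip":40}
    - {"tx":0.022,"ty":0.06,"tz":0,"wx":0,"wy":0,"wz":5,"grip":40}
    - {"tx":0.034,"ty":0.093,"tz":0,"wx":0,"wy":0,"wz":8,"grip":40}
    - {"tx":0.047,"ty":0.127,"tz":0,"wx":0,"wy":0,"wz":11,"grip":40}
    - {"tx":0.06,"ty":0.162,"tz":0,"wx":0,"wy":0,"wz":14,"grip":40}
    - {"tx":0.072,"ty":0.195,"tz":0,"wx":0,"wy":0,"wz":16,"grip":40}
    - {"tx":0.082,"ty":0.222,"tz":0,"wx":0,"wy":0,"wz":17.1,"grip":40}
    - {"tx":0.087,"ty":0.236,"tz":0,"wx":0,"wy":0,"wz":17.1,"grip":40}

```text
time_s: 7.88
eef_pos: [0.5499, 0.134, 0.2003]
tool_rot: [-0.035, 0.999, 0.0, -0.001]
wrist_force: [-1.1, -0.3, -1.7]
opening: 0.707
grasp_force: 75.6
```

Request:
apply_moves:
  increments:
    - {"tx":0,"ty":0,"tz":-0.01,"wx":0,"wy":0,"wz":0,"grip":40}
    - {"tx":0,"ty":0,"tz":-0.025,"wx":0,"wy":0,"wz":0,"grip":40}
    - {"tx":0,"ty":0,"tz":-0.04,"wx":0,"wy":0,"wz":0,"grip":40}
    - {"tx":0,"ty":0,"tz":-0.055,"wx":0,"wy":0,"wz":0,"grip":40}
    - {"tx":0,"ty":0,"tz":-0.065,"wx":0,"wy":0,"wz":0,"grip":40}
    - {"tx":0,"ty":0,"tz":-0.07,"wx":0,"wy":0,"wz":0,"grip":40}
    - {"tx":0,"ty":0,"tz":-0.07,"wx":0,"wy":0,"wz":0,"grip":40}
    - {"tx":0,"ty":0,"tz":-0.07,"wx":0,"wy":0,"wz":0,"grip":40}

```text
time_s: 8.55
eef_pos: [0.5497, 0.1306, 0.1319]
tool_rot: [-0.033, 0.999, -0.0, -0.0]
wrist_force: [0.7, -0.7, -0.7]
opening: 0.703
grasp_force: 75.6
```

Run:
```python
from h import *
s=arm.get_state();m=arm.camera_model('wrist');print(s['eef_pos'],R.from_quat(s['tool_rot']).as_matrix()[:,0])
a=arm.capture('wrist')[:,:,::-1];cv2.imwrite('pics/w7.png',a)
b=arm.capture('scene')[:,:,::-1];cv2.imwrite('pics/s7.png',b)
v=np.array([.9979,.0645,0]);n=np.array([-.0645,.9979,0]);F=np.array([.6463,.1374,0])
for d,w,z in((.141,.035,.064),(.141,-.035,.064),(.122,.024,.034),(.122,-.024,.034),(.11,.031,.034),(.11,-.031,.034)):
  P=F-d*v+w*n;P[2]=z;print(d,w,proj(m,P).round(1))
b=cv2.resize(b[60:252,100:356],(512,384),interpolation=cv2.INTER_CUBIC)
cv2.imwrite('pics/ws7.png',cv2.resize(np.hstack([a[:, :],b]),(800,300)))
```

```text
[0.54970257 0.13056438 0.13188818] [-9.97794755e-01 -6.63739569e-02  3.53929288e-04]
0.141 0.035 [329.1 162.8]
0.141 -0.035 [188.9 162.6]
0.122 0.024 [297.5 184.5]
0.122 -0.024 [220.3 184.4]
0.11 0.031 [307.8 202.8]
0.11 -0.031 [209.9 202.7]
```

View pics/ws7.png

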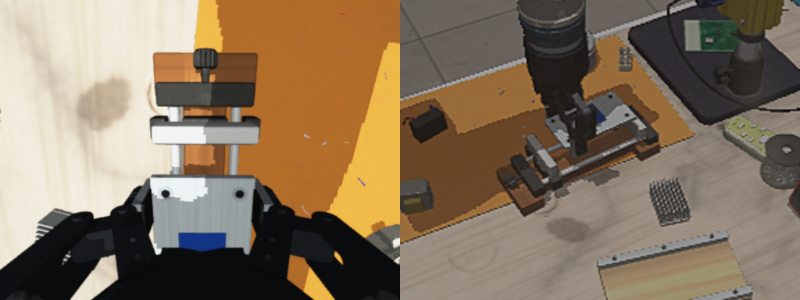

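The wrist view shows the sliding jaw at cols ≈193–333 and the rods at cols ≈227 and 301, a few px right of prediction. That puts the vice about 2–3 mm further +y. I'll measure it precisely from row profiles.

Run:
```python
from h import *
im=cv2.imread('pics/w7.png');g=cv2.GaussianBlur(cv2.cvtColor(im,cv2.COLOR_BGR2GRAY),(3,3),0).astype(int)
hsv=cv2.cvtColor(im,cv2.COLOR_BGR2HSV)
for r in(165,172,192,200,208,140,230,236):
  e=np.diff(g[r]);print(r,[(i,int(e[i])) for i in range(180,345) if abs(e[i])>22 and abs(e[i])==abs(e[max(0,i-2):i+3]).max()])
for c in(215,245,300,320):
  e=np.diff(g[:,c]);print('col',c,[(i,int(e[i])) for i in range(90,240) if abs(e[i])>22 and abs(e[i])==abs(e[max(0,i-2):i+3]).max()])
```

```text
165 [(193, 52), (330, -25), (331, -25)]
172 [(191, -44), (194, 40), (330, -30)]
192 [(228, -25)]
200 [(228, -27), (229, -27)]
208 [(229, -33)]
140 [(227, -32), (233, -33)]
230 [(186, -42), (191, 61), (261, -30), (262, -30), (326, -32)]
236 [(183, -41), (191, 60), (261, -29), (325, -34)]
col 215 [(104, -33), (136, 49), (149, -31), (161, 48), (182, -38), (185, 36), (223, -45), (227, 49)]
col 245 [(104, -47), (137, 27), (147, -48), (151, 26), (161, 49), (183, -45), (209, -24), (227, 52)]
col 300 [(137, 45), (155, -39), (162, 28), (182, -25), (185, 31), (223, -37), (227, 26), (228, 26)]
col 320 [(136, 32), (147, -37), (161, 27), (162, 27), (183, -27), (228, 28)]
```

Request:
apply_moves:
  increments:
    - {"tx":0,"ty":0.0017,"tz":0,"wx":0,"wy":0,"wz":0,"grip":40}
    - {"tx":0,"ty":0.0017,"tz":-0.01,"wx":0,"wy":0,"wz":0,"grip":40}
    - {"tx":0,"ty":0.0017,"tz":-0.02,"wx":0,"wy":0,"wz":0,"grip":40}
    - {"tx":0,"ty":0.0017,"tz":-0.03,"wx":0,"wy":0,"wz":0,"grip":40}
    - {"tx":0,"ty":0.0017,"tz":-0.036,"wx":0,"wy":0,"wz":0,"grip":40}
    - {"tx":0,"ty":0.0017,"tz":-0.04,"wx":0,"wy":0,"wz":0,"grip":40}
    - {"tx":0,"ty":0.0017,"tz":-0.042,"wx":0,"wy":0,"wz":0,"grip":40}
    - {"tx":0,"ty":0.0017,"tz":-0.042,"wx":0,"wy":0,"wz":0,"grip":40}

```text
time_s: 9.32
eef_pos: [0.5495, 0.1327, 0.0893]
tool_rot: [-0.034, 0.999, -0.0, -0.0]
wrist_force: [-0.6, 0.6, -1.2]
opening: 0.706
grasp_force: 75.7
```

Request:
apply_moves:
  increments:
    - {"tx":0,"ty":0,"tz":-0.0005,"wx":0,"wy":0,"wz":0,"grip":40}
    - {"tx":0,"ty":0,"tz":-0.001,"wx":0,"wy":0,"wz":0,"grip":40}
    - {"tx":0,"ty":0,"tz":-0.0015,"wx":0,"wy":0,"wz":0,"grip":40}
    - {"tx":0,"ty":0,"tz":-0.002,"wx":0,"wy":0,"wz":0,"grip":40}
    - {"tx":0,"ty":0,"tz":-0.0025,"wx":0,"wy":0,"wz":0,"grip":40}
    - {"tx":0,"ty":0,"tz":-0.0025,"wx":0,"wy":0,"wz":0,"grip":40}
    - {"tx":0,"ty":0,"tz":-0.0025,"wx":0,"wy":0,"wz":0,"grip":40}
    - {"tx":0,"ty":0,"tz":-0.0025,"wx":0,"wy":0,"wz":0,"grip":40}

```text
time_s: 9.98
eef_pos: [0.5498, 0.1328, 0.0876]
tool_rot: [-0.034, 0.999, -0.0, 0.0]
wrist_force: [-0.7, 0.5, 1.4]
opening: 0.705
grasp_force: 75.8
```

Force is starting to build. I'll go down a bit further.

Request:
apply_moves:
  increments:
    - {"tx":0,"ty":0,"tz":-0.0003,"wx":0,"wy":0,"wz":0,"grip":40}
    - {"tx":0,"ty":0,"tz":-0.0006,"wx":0,"wy":0,"wz":0,"grip":40}
    - {"tx":0,"ty":0,"tz":-0.001,"wx":0,"wy":0,"wz":0,"grip":40}
    - {"tx":0,"ty":0,"tz":-0.001,"wx":0,"wy":0,"wz":0,"grip":40}
    - {"tx":0,"ty":0,"tz":-0.001,"wx":0,"wy":0,"wz":0,"grip":40}
    - {"tx":0,"ty":0,"tz":-0.001,"wx":0,"wy":0,"wz":0,"grip":40}
    - {"tx":0,"ty":0,"tz":-0.001,"wx":0,"wy":0,"wz":0,"grip":40}
    - {"tx":0,"ty":0,"tz":-0.001,"wx":0,"wy":0,"wz":0,"grip":40}

```text
time_s: 10.65
eef_pos: [0.5498, 0.1328, 0.0874]
tool_rot: [-0.034, 0.999, -0.0, 0.001]
wrist_force: [-4.0, -0.8, 11.9]
opening: 0.705
grasp_force: 76.8
```

Run:
```python
from h import *
s=arm.get_state();print(s['eef_pos'],s['wrist_force'],s['moment'])
```

```text
[0.54979535 0.13275349 0.08741408] [-3.95607779 -0.75003176 11.86020989] [-0.13728919  0.73582247  0.0438668 ]
```

Request:
apply_moves:
  increments:
    - {"tx":0,"ty":0,"tz":0.0006,"wx":0,"wy":0,"wz":0,"grip":60}
    - {"tx":0,"ty":0,"tz":0.0006,"wx":0,"wy":0,"wz":0,"grip":72}
    - {"tx":0,"ty":0,"tz":0.0006,"wx":0,"wy":0,"wz":0,"grip":80}
    - {"tx":0,"ty":0,"tz":0.0006,"wx":0,"wy":0,"wz":0,"grip":90}
    - {"tx":0,"ty":0,"tz":0.0006,"wx":0,"wy":0,"wz":0,"grip":100}
    - {"tx":0,"ty":0,"tz":0.0006,"wx":0,"wy":0,"wz":0,"grip":100}
    - {"tx":0,"ty":0,"tz":0.0006,"wx":0,"wy":0,"wz":0,"grip":100}
    - {"tx":0,"ty":0,"tz":0.0006,"wx":0,"wy":0,"wz":0,"grip":100}

```text
time_s: 11.32
eef_pos: [0.5497, 0.1328, 0.0869]
tool_rot: [-0.034, 0.999, -0.0, -0.0]
wrist_force: [-0.5, -0.3, -0.0]
opening: 0.997
grasp_force: 0.0
```

Request:
apply_moves:
  increments:
    - {"tx":0,"ty":0,"tz":0.01,"wx":0,"wy":0,"wz":0,"grip":100}
    - {"tx":0,"ty":0,"tz":0.025,"wx":0,"wy":0,"wz":0,"grip":100}
    - {"tx":0,"ty":0,"tz":0.045,"wx":0,"wy":0,"wz":0,"grip":100}
    - {"tx":0,"ty":0,"tz":0.07,"wx":0,"wy":0,"wz":0,"grip":100}
    - {"tx":-0.02,"ty":-0.0013,"tz":0.1,"wx":0,"wy":0,"wz":0,"grip":0}
    - {"tx":-0.045,"ty":-0.003,"tz":0.1,"wx":0,"wy":0,"wz":0,"grip":0}
    - {"tx":-0.066,"ty":-0.0043,"tz":0.1,"wx":0,"wy":0,"wz":0,"grip":0}
    - {"tx":-0.066,"ty":-0.0043,"tz":0.1,"wx":0,"wy":0,"wz":0,"grip":0}

```text
time_s: 11.98
eef_pos: [0.4804, 0.1285, 0.1883]
tool_rot: [-0.034, 0.999, 0.0, -0.0]
wrist_force: [0.3, 0.0, 0.4]
opening: 0.456
grasp_force: 0.0
```

Run:
```python
from h import *
s=arm.get_state();m=arm.camera_model('wrist');print(s['eef_pos'],s['opening'],s['wrist_force'])
a=arm.capture('wrist')[:,:,::-1];b=arm.capture('top')[:,:,::-1];cv2.imwrite('pics/w8.png',a);cv2.imwrite('pics/t8.png',b)
b=cv2.resize(b[130:274,90:282],(512,384),interpolation=cv2.INTER_CUBIC)
cv2.imwrite('pics/ws8.png',cv2.resize(np.hstack([a,b]),(800,300)))
```

```text
[0.48041206 0.12845646 0.18834307] 0.4560183951764531 [0.31167006 0.0128867  0.36212528]
```

View pics/ws8.png

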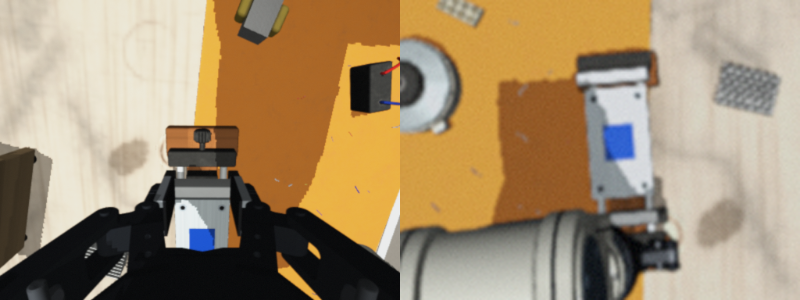

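The plate lies on the rods between the jaws, square and centred, with a small gap at the fixed jaw. Next I'll lower the closed fingers behind the sliding jaw.

Request:
apply_moves:
  increments:
    - {"tx":0.008,"ty":0.0005,"tz":0,"wx":0,"wy":0,"wz":0,"grip":0}
    - {"tx":0.008,"ty":0.0005,"tz":0,"wx":0,"wy":0,"wz":0,"grip":0}
    - {"tx":0.008,"ty":0.0005,"tz":0,"wx":0,"wy":0,"wz":0,"grip":0}
    - {"tx":0.008,"ty":0.0005,"tz":-0.02,"wx":0,"wy":0,"wz":0,"grip":0}
    - {"tx":0.008,"ty":0.0005,"tz":-0.04,"wx":0,"wy":0,"wz":0,"grip":0}
    - {"tx":0.008,"ty":0.0005,"tz":-0.055,"wx":0,"wy":0,"wz":0,"grip":0}
    - {"tx":0.008,"ty":0.0005,"tz":-0.064,"wx":0,"wy":0,"wz":0,"grip":0}
    - {"tx":0.008,"ty":0.0005,"tz":-0.067,"wx":0,"wy":0,"wz":0,"grip":0}

```text
time_s: 12.75
eef_pos: [0.4914, 0.1289, 0.1183]
tool_rot: [-0.034, 0.999, -0.0, -0.001]
wrist_force: [-0.0, 0.4, 0.1]
opening: -0.001
grasp_force: 0.0
```

Request:
apply_moves:
  increments:
    - {"tx":0.0015,"ty":0.0001,"tz":0,"wx":0,"wy":0,"wz":0,"grip":0}
    - {"tx":0.003,"ty":0.0002,"tz":0,"wx":0,"wy":0,"wz":0,"grip":0}
    - {"tx":0.0045,"ty":0.0003,"tz":0,"wx":0,"wy":0,"wz":0,"grip":0}
    - {"tx":0.006,"ty":0.0004,"tz":0,"wx":0,"wy":0,"wz":0,"grip":0}
    - {"tx":0.0075,"ty":0.0005,"tz":0,"wx":0,"wy":0,"wz":0,"grip":0}
    - {"tx":0.009,"ty":0.0006,"tz":0,"wx":0,"wy":0,"wz":0,"grip":0}
    - {"tx":0.0105,"ty":0.0007,"tz":0,"wx":0,"wy":0,"wz":0,"grip":0}
    - {"tx":0.012,"ty":0.0008,"tz":0,"wx":0,"wy":0,"wz":0,"grip":0}

```text
time_s: 13.42
eef_pos: [0.5039, 0.1298, 0.1202]
tool_rot: [-0.034, 0.999, -0.0, 0.0]
wrist_force: [-4.0, -0.5, -1.8]
opening: -0.002
grasp_force: 2.0
```

Contact is at about 4 N, which matches jaw friction, so the jaw is sliding. I'll continue in small steps.

Request:
apply_moves:
  increments:
    - {"tx":0.0006,"ty":0,"tz":0,"wx":0,"wy":0,"wz":0,"grip":0}
    - {"tx":0.0012,"ty":0.0001,"tz":0,"wx":0,"wy":0,"wz":0,"grip":0}
    - {"tx":0.0018,"ty":0.0001,"tz":0,"wx":0,"wy":0,"wz":0,"grip":0}
    - {"tx":0.0024,"ty":0.0002,"tz":0,"wx":0,"wy":0,"wz":0,"grip":0}
    - {"tx":0.003,"ty":0.0002,"tz":0,"wx":0,"wy":0,"wz":0,"grip":0}
    - {"tx":0.0036,"ty":0.0002,"tz":0,"wx":0,"wy":0,"wz":0,"grip":0}
    - {"tx":0.004,"ty":0.0003,"tz":0,"wx":0,"wy":0,"wz":0,"grip":0}
    - {"tx":0.004,"ty":0.0003,"tz":0,"wx":0,"wy":0,"wz":0,"grip":0}

```text
time_s: 14.08
eef_pos: [0.5078, 0.13, 0.1201]
tool_rot: [-0.034, 0.999, -0.0, 0.0]
wrist_force: [-4.9, -0.8, 2.3]
opening: 0.002
grasp_force: 2.1
```

Request:
apply_moves:
  increments:
    - {"tx":0.0005,"ty":0,"tz":0,"wx":0,"wy":0,"wz":0,"grip":0}
    - {"tx":0.001,"ty":0.0001,"tz":0,"wx":0,"wy":0,"wz":0,"grip":0}
    - {"tx":0.0015,"ty":0.0001,"tz":0,"wx":0,"wy":0,"wz":0,"grip":0}
    - {"tx":0.002,"ty":0.0001,"tz":0,"wx":0,"wy":0,"wz":0,"grip":0}
    - {"tx":0.002,"ty":0.0001,"tz":0,"wx":0,"wy":0,"wz":0,"grip":0}
    - {"tx":0.002,"ty":0.0001,"tz":0,"wx":0,"wy":0,"wz":0,"grip":0}
    - {"tx":0.002,"ty":0.0001,"tz":0,"wx":0,"wy":0,"wz":0,"grip":0}
    - {"tx":0.002,"ty":0.0001,"tz":0,"wx":0,"wy":0,"wz":0,"grip":0}

```text
time_s: 14.75
eef_pos: [0.5099, 0.1302, 0.1201]
tool_rot: [-0.034, 0.999, -0.0, 0.0]
wrist_force: [-3.5, -1.6, 2.4]
opening: -0.001
grasp_force: 1.9
```

Request:
apply_moves:
  increments:
    - {"tx":0.0005,"ty":0,"tz":0,"wx":0,"wy":0,"wz":0,"grip":0}
    - {"tx":0.001,"ty":0.0001,"tz":0,"wx":0,"wy":0,"wz":0,"grip":0}
    - {"tx":0.0015,"ty":0.0001,"tz":0,"wx":0,"wy":0,"wz":0,"grip":0}
    - {"tx":0.002,"ty":0.0001,"tz":0,"wx":0,"wy":0,"wz":0,"grip":0}
    - {"tx":0.002,"ty":0.0001,"tz":0,"wx":0,"wy":0,"wz":0,"grip":0}
    - {"tx":0.002,"ty":0.0001,"tz":0,"wx":0,"wy":0,"wz":0,"grip":0}
    - {"tx":0.002,"ty":0.0001,"tz":0,"wx":0,"wy":0,"wz":0,"grip":0}
    - {"tx":0.002,"ty":0.0001,"tz":0,"wx":0,"wy":0,"wz":0,"grip":0}

```text
time_s: 15.42
eef_pos: [0.5103, 0.1302, 0.12]
tool_rot: [-0.034, 0.999, -0.0, -0.001]
wrist_force: [-11.4, -1.0, 9.6]
opening: -0.002
grasp_force: 5.8
```

Run:
```python
from h import *
s=arm.get_state();print(s['eef_pos'],s['wrist_force'])
m=arm.camera_model('wrist')
for i in range(1):
  im,o=pad('wrist')
  m2=dict(m)
  for x in o:print(x[:3],ray(m,*x[0],.04).round(4))
```

```text
[0.51029941 0.13020466 0.11999166] [-11.38799901  -1.04409019   9.56764106]
```

The jaw stopped at TCP x≈0.510, where I expected, and force is rising. One more small push to seat it, then retreat and check by measurement.

Request:
apply_moves:
  increments:
    - {"tx":0.0003,"ty":0,"tz":0,"wx":0,"wy":0,"wz":0,"grip":0}
    - {"tx":0.0006,"ty":0,"tz":0,"wx":0,"wy":0,"wz":0,"grip":0}
    - {"tx":0.0008,"ty":0,"tz":0,"wx":0,"wy":0,"wz":0,"grip":0}
    - {"tx":0.001,"ty":0,"tz":0,"wx":0,"wy":0,"wz":0,"grip":0}
    - {"tx":0.001,"ty":0,"tz":0,"wx":0,"wy":0,"wz":0,"grip":0}
    - {"tx":0.001,"ty":0,"tz":0,"wx":0,"wy":0,"wz":0,"grip":0}
    - {"tx":0.001,"ty":0,"tz":0,"wx":0,"wy":0,"wz":0,"grip":0}
    - {"tx":0.001,"ty":0,"tz":0,"wx":0,"wy":0,"wz":0,"grip":0}

```text
time_s: 16.13
eef_pos: [0.5105, 0.1302, 0.12]
tool_rot: [-0.034, 0.999, -0.0, -0.002]
wrist_force: [-15.4, -2.7, 12.7]
opening: -0.001
grasp_force: 7.9
```

Request:
apply_moves:
  increments:
    - {"tx":-0.004,"ty":0,"tz":0,"wx":0,"wy":0,"wz":0,"grip":0}
    - {"tx":-0.01,"ty":-0.0006,"tz":0,"wx":0,"wy":0,"wz":0,"grip":0}
    - {"tx":-0.015,"ty":-0.001,"tz":0.005,"wx":0,"wy":0,"wz":0,"grip":0}
    - {"tx":-0.015,"ty":-0.001,"tz":0.03,"wx":0,"wy":0,"wz":0,"grip":0}
    - {"tx":-0.015,"ty":-0.001,"tz":0.06,"wx":0,"wy":0,"wz":0,"grip":0}
    - {"tx":-0.03,"ty":-0.02,"tz":0.09,"wx":0,"wy":0,"wz":0,"grip":0}
    - {"tx":-0.05,"ty":-0.055,"tz":0.1,"wx":0,"wy":0,"wz":0,"grip":0}
    - {"tx":-0.07,"ty":-0.09,"tz":0.1,"wx":0,"wy":0,"wz":0,"grip":0}

```text
time_s: 16.8
eef_pos: [0.4434, 0.04, 0.223]
tool_rot: [-0.035, 0.999, -0.0, 0.003]
wrist_force: [0.8, -1.3, -0.1]
opening: -0.0
grasp_force: 0.0
```

Request:
apply_moves:
  increments:
    - {"tx":-0.01,"ty":-0.035,"tz":0,"wx":0,"wy":0,"wz":0,"grip":0}
    - {"tx":-0.02,"ty":-0.07,"tz":0,"wx":0,"wy":0,"wz":0,"grip":0}
    - {"tx":-0.03,"ty":-0.1,"tz":0,"wx":0,"wy":0,"wz":0,"grip":0}
    - {"tx":-0.03,"ty":-0.13,"tz":0,"wx":0,"wy":0,"wz":0,"grip":0}
    - {"tx":-0.03,"ty":-0.15,"tz":0,"wx":0,"wy":0,"wz":0,"grip":0}
    - {"tx":-0.03,"ty":-0.15,"tz":0,"wx":0,"wy":0,"wz":0,"grip":0}
    - {"tx":-0.03,"ty":-0.15,"tz":0,"wx":0,"wy":0,"wz":0,"grip":0}
    - {"tx":-0.03,"ty":-0.15,"tz":0,"wx":0,"wy":0,"wz":0,"grip":0}

```text
time_s: 17.47
eef_pos: [0.4126, -0.1095, 0.2201]
tool_rot: [-0.033, 0.999, 0.0, 0.0]
wrist_force: [0.7, -0.1, -0.0]
opening: -0.004
grasp_force: 0.0
```

Run:
```python
from h import *
m=arm.camera_model('top');im,o=pad();cv2.imwrite('pics/t9.png',im)
v=np.array([.9979,.0645,0]);n=np.array([-.0645,.9979,0])
for x in o:
  C=ray(m,*x[0],.04);print(x[:3],C,'from expected centre (along,across):',(C-[.5914,.1339,.04])@v,(C-[.5914,.1339,.04])@n)
F=np.array([.6463,.1374,0]);g=cv2.cvtColor(im,cv2.COLOR_BGR2GRAY)
# intensity profile along the vice axis, off the pad, 2 mm steps from fixed face
for w in(-.02,.02):
  print(w,[int(cv2.getRectSubPix(g,(3,3),tuple(map(float,proj(m,(F-d*v+w*n)+[0,0,.05])))).mean()) for d in np.arange(-.02,.16,.003)])
s=arm.get_state();print(s['time_s'],s['eef_pos'])
```

```text
((194.4329376220703, 196.3963623046875), (15.902141571044922, 12.920490264892578), 83.6598129272461) [0.59106774 0.13613757 0.04      ] from expected centre (along,across): -0.0001872347108705848 0.00225429734359729
((394.8394470214844, 172.44163513183594), (19.15066909790039, 14.076043128967285), 64.98310089111328) [ 0.63141534 -0.28147616  0.04      ] from expected centre (along,across): 0.013139546826970687 -0.4170848591761536
((411.60003662109375, 165.19998168945312), (18.782970428466797, 10.733125686645508), 63.43495178222656) [ 0.6457082  -0.31678595  0.04      ] from expected centre (along,across): 0.02512490903500135 -0.4532423844969466
-0.02 [66, 75, 120, 188, 224, 222, 201, 194, 211, 205, 177, 182, 213, 226, 227, 227, 227, 227, 227, 227, 227, 228, 228, 228, 228, 228, 227, 227, 227, 228, 227, 227, 227, 228, 227, 227, 227, 226, 220, 193, 174, 187, 179, 149, 165, 210, 227, 214, 179, 150, 146, 146, 145, 145, 143, 131, 99, 69, 62, 65]
0.02 [66, 76, 135, 205, 226, 217, 184, 178, 207, 207, 185, 193, 217, 227, 227, 227, 227, 227, 227, 226, 226, 226, 225, 225, 225, 223, 224, 225, 226, 226, 225, 226, 227, 227, 227, 227, 227, 227, 222, 203, 188, 199, 190, 148, 156, 205, 227, 220, 202, 194, 198, 198, 193, 187, 182, 171, 133, 84, 65, 65]
17.5167 [ 0.41265778 -0.10913989  0.2201265 ]
```

Lengthwise is exact, with the centre within 0.2 mm. I'll check crosswise centring against the jaws within the same picture.

Run:
```python
from h import *
m=arm.camera_model('top');im=cv2.imread('pics/t9.png')
v=np.array([.9979,.0645,0]);n=np.array([-.0645,.9979,0]);F=np.array([.6463,.1374,0])
ws=np.arange(-.05,.0501,.0005)
def edges(img,d,z,lab):
  # saturation-based: metal is grey, wood/mat are coloured; plus brightness
  hsv=cv2.cvtColor(img,cv2.COLOR_BGR2HSV).astype(np.float32)
  P=np.array([proj(m,F-d*v+w*n+[0,0,z]) for w in ws],np.float32)
  for k,nm in((1,'S'),(2,'V')):
    p=cv2.remap(hsv[:,:,k],P[:,:1],P[:,1:],cv2.INTER_LINEAR).ravel();p=np.convolve(p,np.ones(5)/5,'same')
    g=np.gradient(p);g[:5]=g[-5:]=0;L=ws<0
    for_=[ws[np.where(s,abs(g),0).argmax()]*1e3 for s in(L,~L)]
    print(lab,nm,d,np.round(for_,1),'mid',round(sum(for_)/2,2),'width',round(for_[1]-for_[0],1))
for d in(-.008,-.005):edges(im,d,.058,'fixed')
for d in(.02,.035,.08,.095,.105):edges(im,d,.04,'plate')
for d in(.117,.12):edges(im,d,.064,'slide')
im0=cv2.imread('pics/top0.png')
for d in(.133,.136):edges(im0,d,.064,'slide0')
for d in(.02,.035,.06,.09):edges(im0,d,.03,'rods0')
```

```text
fixed S -0.008 [-36.  37.] mid 0.5 width 73.0
fixed V -0.008 [-33.  34.] mid 0.5 width 67.0
fixed S -0.005 [-36.  37.] mid 0.5 width 73.0
fixed V -0.005 [-32.5  34. ] mid 0.75 width 66.5
plate S 0.02 [-30.   33.5] mid 1.75 width 63.5
plate V 0.02 [-27.5  31. ] mid 1.75 width 58.5
plate S 0.035 [-31.   33.5] mid 1.25 width 64.5
plate V 0.035 [-28.5  30. ] mid 0.75 width 58.5
plate S 0.08 [-30.  34.] mid 2.0 width 64.0
plate V 0.08 [-27.   31.5] mid 2.25 width 58.5
plate S 0.095 [-30.  34.] mid 2.0 width 64.0
plate V 0.095 [-27.5  31. ] mid 1.75 width 58.5
plate S 0.105 [-30.  35.] mid 2.5 width 65.0
plate V 0.105 [-39.5  32.5] mid -3.5 width 72.0
slide S 0.117 [-41.  38.] mid -1.5 width 79.0
slide V 0.117 [-43.  36.] mid -3.5 width 79.0
slide S 0.12 [-40.5  38.5] mid -1.0 width 79.0
slide V 0.12 [-34.  36.] mid 1.0 width 70.0
slide0 S 0.133 [-41.5  38. ] mid -1.75 width 79.5
slide0 V 0.133 [-33.5  35.5] mid 1.0 width 69.0
slide0 S 0.136 [-41.  38.] mid -1.5 width 79.0
slide0 V 0.136 [-33.5  35.5] mid 1.0 width 69.0
rods0 S 0.02 [-16.5  30.5] mid 7.0 width 47.0
rods0 V 0.02 [-18.5  23.5] mid 2.5 width 42.0
rods0 S 0.035 [-17.  30.] mid 6.5 width 47.0
rods0 V 0.035 [-19.5  23.5] mid 2.0 width 43.0
rods0 S 0.06 [-17.  21.] mid 2.0 width 38.0
rods0 V 0.06 [-19.5  23.5] mid 2.0 width 43.0
rods0 S 0.09 [-17.   21.5] mid 2.25 width 38.5
rods0 V 0.09 [-19.   23.5] mid 2.25 width 42.5
```

The plate's midline (about 1.8 mm) is within roughly 1 mm of the rods' (about 2.1 mm) and the jaws' (0.6–1.0 mm) in the same picture. The job is done, so I'm handing it in.

```bash
python3 -c "
from plant import arm
print(arm.close_job())"
```

```text
the job is handed in; nothing more can be done
None
```

The plate now sits snugly between both jaws on the vice's rods, within 0.2 mm of the target lengthwise and about 1 mm across; I never touched the heat sink, and the job was handed in at about 17.5 s.

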